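# Shut the cash box, draw the sagging bolt and hold the wicket ajar

## Robot

A 6-joint arm with a two-finger parallel gripper is mounted at the origin on the work surface. World frame = base frame: x ahead of the robot, y to its left, z up, the work surface at z = 0. Lengths are in m, angles in rad, forces in N, time in s.
With the tool pointing down it reaches from about 0.4 to 0.825 m from the base axis. Payload 7 kg.
Tool frame: the origin (TCP) lies at the centre of the arm's flange, where the gripper is bolted on; the fingertips stand 178 mm ahead of it and the grasp point (between the pads) lies 159 mm ahead of it; z points along the fingers, y is the direction in which the jaws open and shut (so a half turn about z gives the same grasp; the last joint's range is limited). The gripper opens to 88 mm and grips with 3 to 60 N. Pads are 19 mm wide; open, the fingers measure 130 mm over their backs; the gripper's body (78 mm by 193 mm) begins 47 mm behind the grasp point.
Start: joints at [0.288, 0.359, 0.012, 0, -1.224, -0.288], TCP at [0.675, -0, 0.405] pointing down, gripper open.
Joint ranges: [-3.07, 3.07], [-1.43, 2.12], [-1.02, 1.25], [-3.03, 1.67], [-3.05, -0], [-3.03, 3.03]. Speed limits (rad/s): [2.39, 2.39, 3.01, 3.14, 3.14, 3.14].

## Interface

Orientations are given as [roll, pitch, yaw] about the fixed x, y, z axes, in that order (R = Rz(yaw) Ry(pitch) Rx(roll)).
In Python, from station import * gives the robot as it stands.
- The arm moves only by the tool send_rows, never from a script. Its argument "motion" is a list of rows, each an object with "offset": the shift along the tool's x, y, z in cm, a list of three; "turn": the turn about the tool's z in degrees. In form: [{"offset": [x, y, z], "turn": turn}, ...]. A call has 1 to 8 rows; each row is the pose to reach, as a shift and turn from the pose commanded when the call began, along the tool's axes at that moment; what a row does not reach only later rows make up. A row lasts 1/10 s, in which the tool goes at most 50 mm and 8.59 degrees, less where a joint would pass 70% of its speed; a pose out of reach is approached as far as the arm can. A call with a gripper value outside its range is refused whole. "hand" is the opening, from -1 (shut) to 1 (fully open), set as the call begins (left out, the last holds). The fingers move at their own pace and stop on an object; "squeeze" is the grip in N (left out, the last holds). Time passes only in rows, so rows that repeat a pose let the fingers close. It gives the time, the measured TCP pose, the force and the opening at its end, in the units of the state.
- get_state(): the state, without advancing time (a new reading comes with each control period).
- grab_frame(name): name is "scene" or "side" or "wrist"; returns a dict with "frame" (400x640x3 uint8, blue, green, red), "range_z" (400x640 float32, m along the optical axis (not along the pixel's ray), 0 where there is no reading), "vertical_fov" (degrees; the focal length in pixels is half the picture's height over the tangent of half this angle, whatever the lens; pixels are square), "cx", "cy" (the principal point, pixels), "k1" (the pictures are not rectified: a ray, as slopes to the right and down, at radius r is drawn at 1 + k1 r^2 times it, then the intrinsics apply), "cam_to_world" (4x4, takes a point from camera to world coordinates). Camera axes: x right, y up, looking along -z (the intrinsics and any distortion apply to the point x, -y, -z); pixel columns grow to the right and rows downward; lengths in m; the calibration is good to about 2 mm. A picture is of the moment at which its call begins.
- job_done(): hands the job in, once; it reports no verdict.
The state is a dict: "t": time; "q": joint angles; "qd": joint speeds; "joint_efforts": joint torques, N m; "eef_pos": TCP position; "ee_rot": TCP orientation; "force": force on the tool from outside, world axes, zero at the start; "moment": the same for the moment, N m; "width": finger opening in m.
Only numpy, scipy, OpenCV 4.12 (cv2) and the standard library are available. Lean on these libraries where they do the work, as an engineer would, in place of code of your own. Each camera call takes 0.05 s, during which the arm holds its last target. There are 200 camera calls.

## Task

A truck driver is waiting at the low counter wicket of the weighing office. First lower the lid of the blue cash box until it is fully shut; then take the wicket's bolt by its yellow handle, lift the sagging bolt so that its headed tip passes over the bent-up red lip of the keeper while you pull it back, and swing the gate about a hand's width (some 85 mm at its free edge) towards the robot. Finish still gripping the yellow handle and holding the self-closing gate ajar, and leave the tub, stapler and phone where they are.

Things in the scene. Friction and masses are not known exactly. Their poses are not given: they have to be found in the camera images.
- cash_box: Blue steel cash box, 160 (x) x 200 (y) x 70 mm high, fixed to the desk; origin at the centre of its underside; its x axis points from the front rim to the far rim where the lid is hinged. It stands to the left or the right of the wicket, which stands on the other side.
- lid (a joint): Angle of the cash box lid: 0 = shut flat on the box, grows as it opens, starts standing open at 0.9 to 1.6 (upright is 1.57). Stiff friction hinge: it stays where it is left; about 1.5 N at its free edge moves it down when it stands upright, less lower down. It can be pushed shut from behind and above.
- lid_hinge (a point): Middle of the lid's hinge line, on the far (+x) rim of the cash box, 70 mm above the desk. The lid is a plate 160 mm long from the hinge to its free edge, 200 mm wide, 6 mm thick; a thin steel strip, 3 mm high, lies along the middle of its outer face.
- lid_edge (a point): Middle of the lid's free edge, on the outer (upper when shut) face, 160 mm from the hinge line.
- frame: Wicket frame, fixed to the desk: dark sill 70 (x) x 340 (y) x 12 mm, green hinge post at +y (190 mm high), green latch post at -y (150 mm high) carrying the keeper. Origin at the centre of the underside, on the desk; the closed gate and the bolt lie along its y axis, in the plane x = 0; the gate opens towards its -x.
- lip (a point): Middle of the top edge of the keeper's bent-up red lip, 167 mm above the desk, at the frame's x = 0, y = -102 mm (lip 4 mm thick, 40 mm wide). The keeper sits on the latch post, x -24 to 24, y -140 to -100: a steel loop of two cheeks 64 mm high, joined by a narrow strap whose top is 218 mm above the desk; the lip closes its foot on the side next to the gate.
- gate_hinge (a point): Point on the gate's vertical hinge line, 150 mm above the desk, at the frame's x = 0, y = +130 mm. The gate reaches 220 mm from it to its free edge (at the frame's y = -90 mm when shut); top rail 24 mm thick, top at 150 mm; the two bolt guides on it rise to 208 mm, 70 and 180 mm from the hinge line.
- gate (a joint): Gate angle about the vertical hinge line: 0 = shut, grows as the free edge swings towards the frame's -x (clockwise seen from above), to 1.2. A spring shuts it: with the bolt drawn, about 4 N at the handle when shut, 8 N at 0.4 rad. While the bolt's head is in the keeper, the gate cannot open.
- bolt (a joint): Draw of the bolt along the gate, away from the keeper (frame's +y when the gate is shut): 0 = fully home (as at the start), 0.045 = fully drawn. Friction about 1 N. Its head meets the red lip at 0.004 unless lifted; the gate is free from 0.020 on.
- bolt_lift (a joint): Height of the bolt in its worn slotted guides: 0 = sagging at the bottom (it weighs about 0.25 kg and falls back if not held), 0.020 = top of the slots. It stays level. The head (a disc 34 mm across, 10 mm thick) clears the lip when lifted by more than 0.010.
- handle: Yellow upright handle standing on the bolt: cylinder 20 mm across, 46 mm long; origin on its axis, 18 mm above its lower end and 28 mm below its upper end, 226 mm above the desk and 140 mm from the hinge line at the start. To be gripped from above; it does not turn on the bolt. The bolt rod (12 mm) lies 52 mm below the origin.
- tub: Bystander: white open plastic tub, 90 mm across, 65 mm high, loose; origin at the centre of its underside.
- stapler: Bystander: blue stapler, 130 x 30 x 55 mm, loose; origin at the centre of its underside.
- phone: Bystander: red-cased phone lying flat, 76 x 156 x 9 mm, loose; origin at the centre of its underside.

How it is judged:
By the outcome, as a careful person would: the job done as asked, in the order asked, and still so for the second after the job is handed in, while the arm keeps its last pose, push and grip.
It also fails if it takes over 48 s, if anything falls off the work surface, if the arm or the gripper's body presses on something with over 40 N, if the wrist force passes 120 N, or if a joint passes its speed limit or range.

## Working session

There is one attempt and no reset: what is moved stays moved. The work goes in short steps, Python scripts to look and compute and a tool call to move; the robot and the scene stay as the last step left them, time stands still between calls to the robot, and variables do not carry over. Pictures are saved under pics/ and viewed, about 8 in all and at most 12, crops included, and the job is handed in when it is done.

Besides the shell and the picture viewer there is one more tool, called after "Emit:" by a JSON object that holds its "name" and its "arguments", one argument or row to a line. send_rows: Moves the arm, as the interface text tells. Its arguments: {"type":"object","properties":{"motion":{"type":"array"},"hand":{"type":"number"},"squeeze":{"type":"number"}},"required":["motion"]}

```bash
mkdir -p pics
cat > h.py <<'E'
from station import *
import numpy as np, cv2
def snap(n):
    f=grab_frame(n); np.savez('%s.npz'%n,**{k:np.asarray(v) for k,v in f.items()}); return f
def load(n):
    return dict(np.load('%s.npz'%n))
def pts(f,u,v,z=None):
    u=np.atleast_1d(np.asarray(u,float));v=np.atleast_1d(np.asarray(v,float))
    fl=200/np.tan(np.radians(float(f['vertical_fov']))/2)
    K=np.array([[fl,0,float(f['cx'])],[0,fl,float(f['cy'])],[0,0,1]])
    s=cv2.undistortPoints(np.stack([u,v],-1)[:,None,:],K,np.array([float(f['k1']),0,0,0]))[:,0]
    if z is None: z=f['range_z'][np.round(v).astype(int),np.round(u).astype(int)]
    p=np.stack([s[:,0]*z,-s[:,1]*z,-z*np.ones(len(s)),np.ones(len(s))],-1)
    return (p@np.asarray(f['cam_to_world']).T)[:,:3]
def cloud(f):
    v,u=np.mgrid[0:400,0:640]; P=pts(f,u.ravel(),v.ravel()).reshape(400,640,3); P[f['range_z']==0]=np.nan; return P
E
python3 - <<'E'
from h import *
for n in('scene','side'):
    f=snap(n); cv2.imwrite('pics/%s0.png'%n,f['frame']); print(n,f['k1'],f['vertical_fov'],np.round(f['cam_to_world'],2).tolist())
s=get_state();print(s)
E
```

```text
scene -0.060817420945750475 54.14102243530419 [[0.35, -0.73, 0.59, 1.17], [0.94, 0.26, -0.23, -0.25], [0.02, 0.63, 0.78, 0.99], [0.0, 0.0, 0.0, 1.0]]
side -0.08361272412908495 48.974221502901656 [[0.99, 0.08, -0.1, 0.44], [-0.13, 0.54, -0.83, -0.82], [-0.01, 0.84, 0.54, 0.7], [0.0, 0.0, 0.0, 1.0]]
{'t': 0.1, 'q': array([ 2.88085247e-01,  3.59344075e-01,  1.11575448e-02, -3.12070929e-04,
       -1.22410282e+00, -2.88116549e-01]), 'qd': array([-0.00097103, -0.00100984,  0.00085907, -0.00074791, -0.00064207,
        0.00175754]), 'joint_efforts': array([-1.42273191e-03, -5.84165347e+01,  2.93752134e+01,  7.01551259e+00,
        1.01412315e-02, -6.66964229e-05]), 'eef_pos': array([ 6.74833642e-01, -1.00789791e-05,  4.03799976e-01]), 'ee_rot': array([ 3.14007781e+00, -1.42988391e-04, -1.57093378e+00]), 'force': array([ 0.47445604, -1.39306047, -0.07798672]), 'moment': array([ 0.08543929, -0.00195611,  0.01011257]), 'width': 0.08786465196820209}
```

View pics/scene0.png

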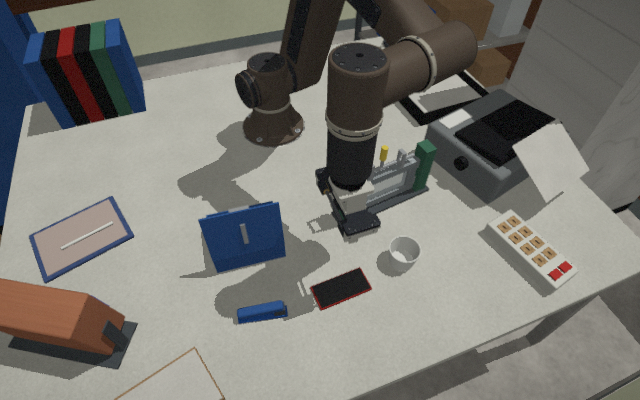

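View pics/side0.png

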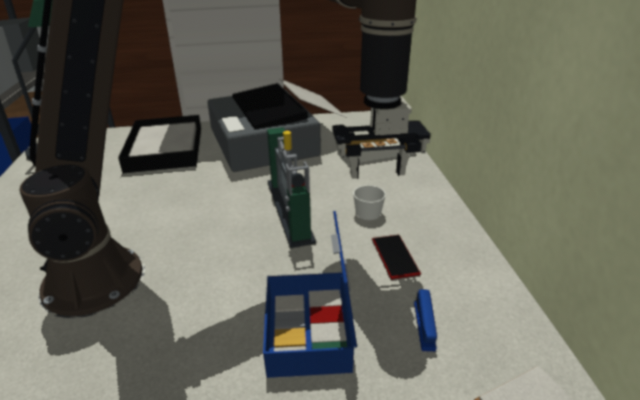

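The scene view shows the cash box at about (243,238) with its lid near upright. The wicket is at about (385,185), partly behind the gripper, with its yellow handle at (384,153). Tub (405,253), phone (341,288) and stapler (262,312) are at the far side. The side view shows the box at (310,325), its lid edge-on at (340,255), the handle at (287,141) and the latch post at (300,205).

Run:
```python
from h import *
def st(P,m,n):
    q=P[m]; q=q[~np.isnan(q[:,0])]; print(n,len(q),'min',np.round(np.percentile(q,2,axis=0),3),'med',np.round(np.median(q,axis=0),3),'max',np.round(np.percentile(q,98,axis=0),3)); return q
for n in('scene','side'):
    f=load(n); P=cloud(f); hsv=cv2.cvtColor(f['frame'],cv2.COLOR_BGR2HSV); h,s,v=[hsv[...,i].astype(int) for i in range(3)]
    inb=(P[...,0]>0.35)&(P[...,0]<0.9)&(abs(P[...,1])<0.4)&(P[...,2]>0.004)
    print(n)
    y=st(P,inb&(h>22)&(h<34)&(s>150)&(v>90)&(P[...,2]>.18),'yellow'); 
    g=inb&(h>60)&(h<95)&(s>80)&(P[...,1]>-0.1)
    q=st(P,g,'green')
    cl=cv2.connectedComponentsWithStats(g.astype(np.uint8))
    for i in range(1,cl[0]):
        if cl[2][i,4]>40: st(P,cl[1]==i,'  g%d'%i)
    b=inb&(h>100)&(h<125)&(s>120)
    cl=cv2.connectedComponentsWithStats(b.astype(np.uint8))
    for i in range(1,cl[0]):
        if cl[2][i,4]>100:
            q=st(P,cl[1]==i,'  b%d'%i)
    r=inb&((h<6)|(h>174))&(s>140)&(P[...,2]>.1)
    if r.sum(): st(P,r,'red')
# top-down plot
    q=P[inb&(P[...,2]>.14)&(P[...,2]<.26)&(P[...,1]>-0.1)&(P[...,1]<.35)];c=f['frame'][inb&(P[...,2]>.14)&(P[...,2]<.26)&(P[...,1]>-0.1)&(P[...,1]<.35)]
    im=np.zeros((600,700,3),np.uint8)+60
    for p,k in zip(q,c): cv2.circle(im,(int((p[1]+.1)/.45*700),int(580-(p[0]-.4)*1550)),2,k.tolist(),-1)
    cv2.imwrite('pics/td_%s.png'%n,im)
f=load('side');cv2.imwrite('pics/sidecrop.png',cv2.resize(f['frame'][110:260,240:340],None,fx=4,fy=4,interpolation=2))
```

```text
scene
yellow 82 min [0.486 0.188 0.214] med [0.497 0.193 0.239] max [0.502 0.203 0.257]
green 723 min [ 0.45  -0.016  0.024] med [0.491 0.349 0.15 ] max [0.698 0.378 0.622]
  g18 665 min [0.449 0.34  0.023] med [0.49  0.351 0.148] max [0.497 0.379 0.192]
  b14 4122 min [ 0.545 -0.322  0.012] med [ 0.566 -0.231  0.137] max [ 0.579 -0.133  0.229]
  b15 709 min [ 0.715 -0.299  0.007] med [ 0.736 -0.243  0.043] max [ 0.752 -0.181  0.055]
red 1 min [0.676 0.132 0.578] med [0.676 0.132 0.578] max [0.676 0.132 0.578]
side
yellow 125 min [0.479 0.186 0.212] med [0.488 0.191 0.238] max [0.496 0.205 0.255]
green 1419 min [0.442 0.065 0.016] med [0.493 0.072 0.101] max [0.525 0.364 0.191]
  g1 416 min [0.441 0.335 0.02 ] med [0.451 0.341 0.148] max [0.479 0.374 0.192]
  g2 1003 min [0.478 0.065 0.015] med [0.502 0.07  0.089] max [0.525 0.097 0.151]
  b4 4521 min [ 0.408 -0.327  0.005] med [ 0.49  -0.316  0.046] max [ 0.568 -0.121  0.227]
  b5 908 min [ 0.705 -0.302  0.008] med [ 0.72  -0.258  0.043] max [ 0.74  -0.19   0.054]
```

View pics/sidecrop.png

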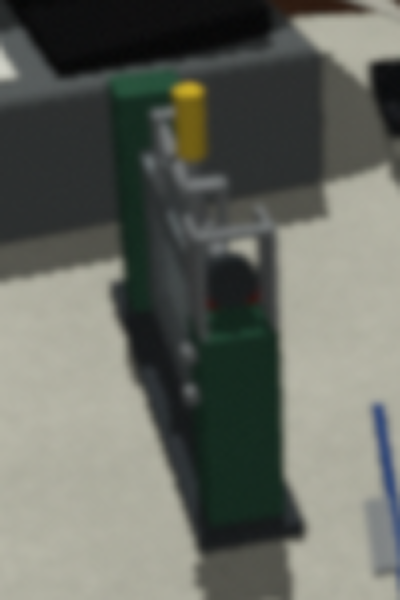

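The enlarged side crop shows the latch post front, the keeper loop, the bolt head in front of the red lip at about crop (235,295), and the yellow handle at crop (190,120). The frame is yawed slightly. Next I fit the lid and the frame.

Run:
```python
from h import *
f=load('scene'); P=cloud(f); hsv=cv2.cvtColor(f['frame'],cv2.COLOR_BGR2HSV); h,s,v=[hsv[...,i].astype(int) for i in range(3)]
m=(h>100)&(h<125)&(s>120)&(P[...,2]>.09)&(P[...,2]<.22)&(P[...,0]>.5)&(P[...,0]<.62)&(P[...,1]<-.1)&(P[...,1]>-.35)
q=P[m]; 
for _ in range(3):
    c=q.mean(0); n=np.linalg.svd(q-c)[2][2]; d=(q-c)@n; q=q[abs(d)<2.5*d.std()+1e-4]
n*=np.sign(n[0]); print('lid plane',c,n,d.std(),'angle',np.pi/2+np.arcsin(-n[2]) ,'yaw',np.arctan2(n[1],n[0]))
t=P[m|((P[...,2]>.2)&(P[...,2]<.24)&(h>100)&(h<125)&(s>120)&(P[...,0]>.5)&(P[...,0]<.62)&(P[...,1]<-.1))]; print('top z',np.percentile(t[:,2],99.5),'y at z>.2',np.percentile(t[t[:,2]>.2][:,1],[.5,99.5]),'y .1-.12',np.percentile(t[t[:,2]<.12][:,1],[.5,99.5]))
print('outer x at z=.07,.23 y=-.228',[c[0]-((z-c[2])*n[2]+(-.228-c[1])*n[1])/n[0] for z in(.07,.23)])
b=P[(h>100)&(h<125)&(s>100)&(P[...,2]>.02)&(P[...,2]<.06)&(P[...,0]>.53)&(P[...,0]<.62)&(P[...,1]<-.1)&(P[...,1]>-.35)];print('box back',b.mean(0),np.polyfit(b[:,1],b[:,0],1))
f=load('side');P=cloud(f)
m=(P[...,2]>.03)&(P[...,2]<.14)&(P[...,0]>.46)&(P[...,0]<.54)&(P[...,1]>.06)&(P[...,1]<.085);q=P[m]
print('latch face',q.mean(0),np.polyfit(q[:,0],q[:,1],1),np.percentile(q[:,0],[1,99]))
```

```text
lid plane [ 0.56452093 -0.22842059  0.15841066] [ 0.98852308 -0.06736596  0.13521816] 0.0012757745066983262 angle 1.4351626823447958 yaw -0.06804288560858235
top z 0.230704524926888 y at z>.2 [-0.3237553 -0.1299401] y .1-.12 [-0.32512905 -0.13054727]
outer x at z=.07,.23 y=-.228 [np.float64(0.5766431154758996), np.float64(0.5547570244259263)]
box back [ 0.57028045 -0.2292851   0.04044792] [0.07740504 0.58802827]
latch face [0.50225423 0.07052559 0.08685272] [0.02350845 0.05871837] [0.47253142 0.52895316]
```

Emit:
{"name": "send_rows", "arguments": {
  "motion": [
    {"offset":[4,0.3,0],"turn":0},
    {"offset":[8,0.6,0],"turn":0},
    {"offset":[12,0.9,1],"turn":0},
    {"offset":[16,1.2,2],"turn":0},
    {"offset":[20,1.4,3],"turn":0},
    {"offset":[22.8,1.5,4],"turn":0},
    {"offset":[22.8,1.5,4.6],"turn":0},
    {"offset":[22.8,1.5,4.6],"turn":0}
  ],
  "hand": -1,
  "squeeze": 20
}}

```text
t: 0.9
eef_pos: [0.6595, -0.2286, 0.3569]
ee_rot: [3.139, 0.001, -1.573]
force: [-0.5, -0.2, -0.0]
width: 0.0292
```

Run:
```python
from h import *
f=snap('wrist'); s=get_state(); print(s['t'],s['eef_pos'],s['ee_rot'],s['force'],s['width'])
g=snap('scene'); cv2.imwrite('pics/a.png',np.hstack([g['frame'][130:330,100:440],]).repeat(2,0).repeat(2,1))
hx,hz=.574,.073
for a in np.arange(1.4,-.01,-.1):
    r=.12; cx,cz=hx-r*np.cos(a),hz+r*np.sin(a); x=cx+.021; z=cz+.178
    print(round(a,2),'off y',round((s['eef_pos'][0]-x)*100,1),'z',round((s['eef_pos'][2]-z)*100,1))
```

```text
0.95 [ 0.65985835 -0.22785186  0.35784174] [ 3.14007992e+00  2.86326537e-04 -1.57126998e+00] [-0.74049108 -0.29980593  0.31191648] 0.025090433865084447
1.4 off y 8.5 z -1.1
1.3 off y 9.7 z -0.9
1.2 off y 10.8 z -0.5
1.1 off y 11.9 z -0.0
1.0 off y 13.0 z 0.6
0.9 off y 13.9 z 1.3
0.8 off y 14.8 z 2.1
0.7 off y 15.7 z 3.0
0.6 off y 16.4 z 3.9
0.5 off y 17.0 z 4.9
0.4 off y 17.5 z 6.0
0.3 off y 17.9 z 7.1
0.2 off y 18.2 z 8.3
0.1 off y 18.4 z 9.5
-0.0 off y 18.5 z 10.7
```

View pics/a.png

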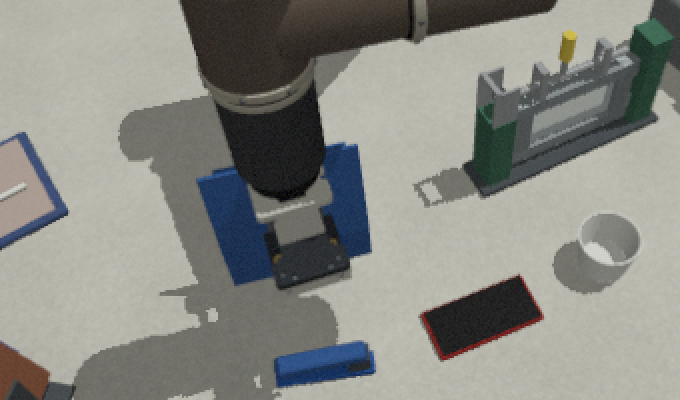

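The picture shows the gripper behind the lid, clear of it, and the wicket is now unobstructed. I push the lid over.

Emit:
{"name": "send_rows", "arguments": {
  "motion": [
    {"offset":[0,2.5,-0.5],"turn":0},
    {"offset":[0,5,-0.8],"turn":0},
    {"offset":[0,7,-1],"turn":0},
    {"offset":[0,8.5,-1],"turn":0},
    {"offset":[0,9.7,-0.9],"turn":0},
    {"offset":[0,10.8,-0.5],"turn":0},
    {"offset":[0,11.9,0],"turn":0},
    {"offset":[0,13,0.6],"turn":0}
  ]
}}

```text
t: 1.8
eef_pos: [0.5295, -0.2278, 0.3524]
ee_rot: [-3.141, -0.0, -1.57]
force: [0.3, 0.9, 0.9]
width: 0.0
```

Emit:
{"name": "send_rows", "arguments": {
  "motion": [
    {"offset":[0,0.9,0.7],"turn":0},
    {"offset":[0,1.8,1.5],"turn":0},
    {"offset":[0,2.7,2.4],"turn":0},
    {"offset":[0,3.4,3.3],"turn":0},
    {"offset":[0,4.0,4.3],"turn":0},
    {"offset":[0,4.5,5.4],"turn":0},
    {"offset":[0,4.9,6.5],"turn":0},
    {"offset":[0,5.2,7.5],"turn":0}
  ]
}}

```text
t: 2.6
eef_pos: [0.4775, -0.228, 0.2764]
ee_rot: [3.141, 0.0, -1.571]
force: [-0.1, 0.8, 1.4]
width: 0.0005
```

Run:
```python
from h import *
s=get_state(); print(s['t'],s['eef_pos'],s['ee_rot'],s['force'],s['width'])
f=snap('scene'); P=cloud(f); cv2.imwrite('pics/b.png',f['frame'][130:330,100:440].repeat(2,0).repeat(2,1))
hsv=cv2.cvtColor(f['frame'],cv2.COLOR_BGR2HSV); h,s,v=[hsv[...,i].astype(int) for i in range(3)]
m=(h>100)&(h<125)&(s>120)&(P[...,2]>.075)&(P[...,2]<.3)&(P[...,0]>.38)&(P[...,0]<.62)&(P[...,1]<-.1)&(P[...,1]>-.35)
q=P[m];
for _ in range(4):
    c=q.mean(0); n=np.linalg.svd(q-c)[2][2]; d=(q-c)@n; q=q[abs(d)<2*d.std()+1e-4]
print(len(q),c,n)
```

```text
2.6 [ 0.47748186 -0.22801117  0.27644634] [ 3.14077124e+00  1.52741395e-04 -1.57094028e+00] [-0.11527077  0.82800007  1.40822402] 0.00045811070940623153
2379 [ 0.5080544  -0.22355986  0.08939085] [ 0.20136829 -0.01308802  0.97942816]
```

View pics/b.png

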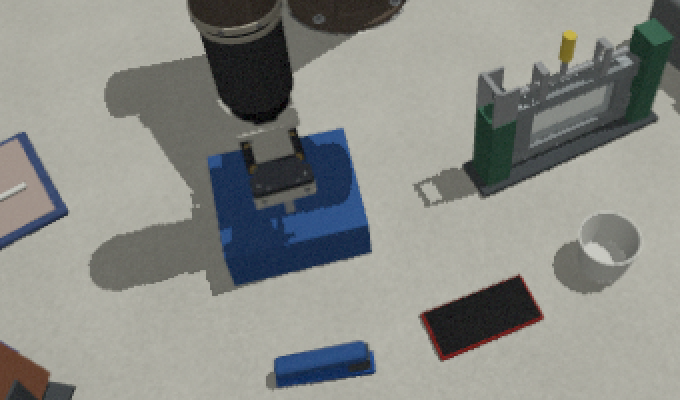

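The lid is nearly down (0.2 rad). Pressing it shut.

Emit:
{"name": "send_rows", "arguments": {
  "motion": [
    {"offset":[0,0,0.7],"turn":0},
    {"offset":[0,0,1.3],"turn":0},
    {"offset":[0,0,1.7],"turn":0},
    {"offset":[0,0,2.0],"turn":0},
    {"offset":[0,0,2.1],"turn":0}
  ]
}}

```text
t: 3.15
eef_pos: [0.4781, -0.228, 0.2564]
ee_rot: [3.141, 0.0, -1.571]
force: [-1.7, -0.1, 0.7]
width: -0.0001
```

Emit:
{"name": "send_rows", "arguments": {
  "motion": [
    {"offset":[0,0,0.1],"turn":0},
    {"offset":[0,0,0.2],"turn":0},
    {"offset":[0,0,0.3],"turn":0},
    {"offset":[0,0,0.3],"turn":0}
  ]
}}

```text
t: 3.55
eef_pos: [0.478, -0.228, 0.2548]
ee_rot: [-3.141, -0.0, -1.57]
force: [-4.0, 2.6, 11.1]
width: 0.0006
```

Emit:
{"name": "send_rows", "arguments": {
  "motion": [
    {"offset":[0,0,0.1],"turn":0},
    {"offset":[0,0,0.15],"turn":0},
    {"offset":[0,0,0.15],"turn":0}
  ]
}}

```text
t: 3.85
eef_pos: [0.478, -0.228, 0.2546]
ee_rot: [-3.14, -0.001, -1.57]
force: [-8.3, 5.4, 25.1]
width: 0.0006
```

Emit:
{"name": "send_rows", "arguments": {
  "motion": [
    {"offset":[0,0,-3],"turn":0},
    {"offset":[0,0,-7],"turn":0},
    {"offset":[0,0,-11],"turn":0},
    {"offset":[-3,-1,-14],"turn":0},
    {"offset":[-7,-1,-17],"turn":0},
    {"offset":[-11,-2,-19],"turn":0},
    {"offset":[-15,-2,-20],"turn":0},
    {"offset":[-19,-2,-20],"turn":0}
  ],
  "hand": 1
}}

```text
t: 4.65
eef_pos: [0.4981, -0.0365, 0.4543]
ee_rot: [-3.137, 0.001, -1.571]
force: [-0.1, -0.6, -0.6]
width: 0.059
```

Run:
```python
from h import *
S=get_state(); print(S['t'],S['eef_pos'],S['ee_rot'],S['force'],S['width'])
for nm in('scene','side'):
    f=snap(nm); P=cloud(f)
    hsv=cv2.cvtColor(f['frame'],cv2.COLOR_BGR2HSV); h,s,v=[hsv[...,i].astype(int) for i in range(3)]
    m=(h>100)&(h<125)&(s>120)&(P[...,2]>.066)&(P[...,2]<.3)&(P[...,0]>.38)&(P[...,0]<.62)&(P[...,1]<-.1)&(P[...,1]>-.35)
    q=P[m]
    for _ in range(4):
        c=q.mean(0); n=np.linalg.svd(q-c)[2][2]; d=(q-c)@n; q=q[abs(d)<2*d.std()+1e-4]
    print('lid',len(q),c,n)
    y=(h>22)&(h<34)&(s>150)&(v>90)&(P[...,2]>.225)&(P[...,2]<.25)&(P[...,1]>.15)&(P[...,1]<.25)
    q=P[y]; cam=f['cam_to_world'][:2,3]; md=q.mean(0); u=(md[:2]-cam)/np.linalg.norm(md[:2]-cam)
    print('handle surf',md,'axis~',md[:2]+u*.0083, 'pix rows/cols',np.argwhere(y).mean(0))
    # posts
    for nm2,y0,y1,z0,z1 in(('latch',.06,.12,.03,.146),('hinge',.33,.39,.03,.188)):
        g=(h>60)&(h<95)&(s>80)&(P[...,1]>y0)&(P[...,1]<y1)&(P[...,2]>z0)&(P[...,2]<z1)&(P[...,0]<.6)&(P[...,0]>.4)
        if g.sum()>30:
            q=P[g][:,:2].astype(np.float32); print(nm2,g.sum(),np.round(np.percentile(q,[1,50,99],axis=0),4).tolist())
```

```text
4.65 [ 0.4981393  -0.03649636  0.45434566] [-3.13748996e+00  9.17385696e-04 -1.57088424e+00] [-0.06913832 -0.6135276  -0.6063293 ] 0.059041121345535595
lid 2797 [ 0.49638219 -0.22400569  0.07601816] [-1.15636888e-03  7.04345056e-04  9.99999083e-01]
handle surf [0.49756936 0.19273629 0.23807461] axis~ [0.49064627 0.19731459] pix rows/cols [153.15384615 383.12820513]
latch 446 [[0.4931, 0.0667], [0.5295, 0.0775], [0.5351, 0.1094]]
hinge 503 [[0.4496, 0.3394], [0.4916, 0.3484], [0.4975, 0.3805]]
lid 5587 [ 0.4866899  -0.23682746  0.07702247] [ 1.98433338e-04 -5.01766331e-03  9.99987392e-01]
handle surf [0.48762178 0.18906663 0.23158483] axis~ [0.48798334 0.19735875] pix rows/cols [141.85 287.1 ]
latch 766 [[0.4772, 0.0641], [0.5013, 0.0695], [0.5256, 0.0872]]
hinge 95 [[0.4407, 0.3336], [0.4466, 0.3397], [0.4779, 0.3477]]
```

The lid is shut: both views give a plane tilt under 0.006 rad. Next, the handle.

Emit:
{"name": "send_rows", "arguments": {
  "motion": [
    {"offset":[-4,0,-1],"turn":0},
    {"offset":[-8,0.3,-2],"turn":0},
    {"offset":[-12,0.5,-3],"turn":0},
    {"offset":[-16,0.7,-3],"turn":-3},
    {"offset":[-20,0.9,-3],"turn":-6},
    {"offset":[-23.4,0.9,-3],"turn":-7},
    {"offset":[-23.4,0.9,-3],"turn":-7}
  ],
  "hand": 1
}}

```text
t: 5.45
eef_pos: [0.4891, 0.1989, 0.4816]
ee_rot: [3.141, 0.0, -1.445]
force: [-0.8, -0.2, 0.0]
width: 0.0879
```

Run:
```python
from h import *
S=get_state(); print(S['t'],S['eef_pos'],S['ee_rot'],S['force'],S['width'])
f=snap('wrist'); cv2.imwrite('pics/w.png',f['frame']);P=cloud(f)
hsv=cv2.cvtColor(f['frame'],cv2.COLOR_BGR2HSV); h,s,v=[hsv[...,i].astype(int) for i in range(3)]
y=(h>22)&(h<34)&(s>130)&(v>70)&(P[...,2]>.245)&(P[...,2]<.26)
q=P[y];print('handle top',len(q),q.mean(0),(q.min(0)+q.max(0))/2,q.max(0)-q.min(0))
for a,b,z0,z1 in(('latch',.06,.135,.155),('hinge',.3,.18,.2)):
    g=(h>60)&(h<95)&(s>60)&(P[...,2]>z0)&(P[...,2]<z1) if 0 else None
print(np.round(f['cam_to_world'],3).tolist())
np.save('Pw.npy',P)
```

```text
5.45 [0.48909859 0.19891819 0.48163872] [ 3.14138069e+00  1.80039492e-04 -1.44521801e+00] [-0.82055235 -0.21899629  0.02273013] 0.08794116895152612
handle top 450 [0.49139972 0.1968059  0.25360615] [0.4913502  0.1966184  0.25276864] [0.01830172 0.01980528 0.00579507]
[[-0.992, 0.12, 0.038, 0.5], [-0.126, -0.945, -0.302, 0.116], [-0.0, -0.305, 0.952, 0.461], [0.0, 0.0, 0.0, 1.0]]
```

View pics/w.png

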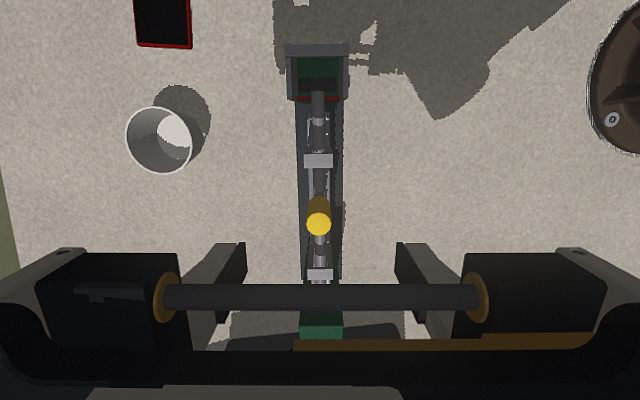

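Wrist view: handle top at (319,224), keeper strap at (317,48), guides at (318,160) and (320,275). The wicket is almost vertical in the picture, so the tool is aligned with the frame (yaw about 0.12 rad), and the handle sits centred between the fingers. I go down and grip.

Emit:
{"name": "send_rows", "arguments": {
  "motion": [
    {"offset":[0.2,-0.1,2],"turn":0},
    {"offset":[0.2,-0.1,4],"turn":0},
    {"offset":[0.2,-0.1,6],"turn":0},
    {"offset":[0.2,-0.1,7.5],"turn":0},
    {"offset":[0.2,-0.1,8.5],"turn":0},
    {"offset":[0.2,-0.1,8.8],"turn":0},
    {"offset":[0.2,-0.1,8.8],"turn":0}
  ]
}}

```text
t: 6.2
eef_pos: [0.4904, 0.1937, 0.3943]
ee_rot: [-3.142, -0.0, -1.449]
force: [0.2, 0.2, 0.0]
width: 0.0879
```

Emit:
{"name": "send_rows", "arguments": {
  "motion": [
    {"offset":[0,0,0],"turn":0},
    {"offset":[0,0,0],"turn":0},
    {"offset":[0,0,0],"turn":0},
    {"offset":[0,0,0],"turn":0},
    {"offset":[0,0,0],"turn":0},
    {"offset":[0,0,0],"turn":0},
    {"offset":[0,0,0],"turn":0},
    {"offset":[0,0,0],"turn":0}
  ],
  "hand": -1,
  "squeeze": 45
}}

```text
t: 7.0
eef_pos: [0.4902, 0.1941, 0.3942]
ee_rot: [3.142, -0.0, -1.449]
force: [0.4, 0.0, -0.1]
width: 0.029
```

Emit:
{"name": "send_rows", "arguments": {
  "motion": [
    {"offset":[0,0,0],"turn":0},
    {"offset":[0,0,0],"turn":0},
    {"offset":[0,0,0],"turn":0},
    {"offset":[0,0,0],"turn":0}
  ]
}}

```text
t: 7.4
eef_pos: [0.4904, 0.1942, 0.3942]
ee_rot: [-3.141, 0.0, -1.449]
force: [3.6, -0.2, -1.4]
width: 0.0191
```

Emit:
{"name": "send_rows", "arguments": {
  "motion": [
    {"offset":[0,0,-0.3],"turn":0},
    {"offset":[0,0,-0.6],"turn":0},
    {"offset":[0,0,-1.0],"turn":0},
    {"offset":[0,0,-1.4],"turn":0},
    {"offset":[0,0,-1.5],"turn":0},
    {"offset":[0,0,-1.5],"turn":0}
  ]
}}

```text
t: 8.0
eef_pos: [0.4902, 0.1941, 0.4095]
ee_rot: [-3.141, 0.0, -1.449]
force: [2.9, 0.1, -1.5]
width: 0.0192
```

```bash
cat > c.py <<'E'
from h import *
S=get_state(); print(round(S['t'],2),S['eef_pos'].round(4),S['ee_rot'].round(3),S['force'].round(1),S['width'].round(4))
for n in('scene','side'):
    f=snap(n);P=cloud(f)
    hsv=cv2.cvtColor(f['frame'],cv2.COLOR_BGR2HSV); h,s,v=[hsv[...,i].astype(int) for i in range(3)]
    y=(h>22)&(h<34)&(s>130)&(v>70)&(P[...,2]>.2)&(P[...,2]<.3)&(P[...,1]>.1)&(P[...,1]<.3)&(P[...,0]<.55)&(P[...,0]>.35)
    q=P[y]; print(n,'handle',len(q),np.round(q.min(0),3) if len(q) else '',np.round(q.max(0),3) if len(q) else '',np.round(np.median(q,0),3) if len(q) else '')
    u0,v0,u1,v1=(340,110,460,220) if n=='scene' else (240,80,360,260)
    cv2.imwrite('pics/c_%s.png'%n,cv2.resize(f['frame'][v0:v1,u0:u1],None,fx=3,fy=3,interpolation=2))
a=cv2.imread('pics/c_scene.png');b=cv2.imread('pics/c_side.png');H=max(a.shape[0],b.shape[0])
cv2.imwrite('pics/c%d.png'%int(S['t']*10),np.hstack([cv2.copyMakeBorder(i,0,H-i.shape[0],0,0,0) for i in(a,b)]))
E
python3 c.py; ls pics
```

```text
a.png
b.png
scene0.png
side0.png
sidecrop.png
td_scene.png
td_side.png
w.pngTraceback (most recent call last):
  File "c.py", line 2, in <module>
    S=get_state(); print(round(S['t'],2),S['eef_pos'].round(4),S['ee_rot'].round(3),S['force'].round(1),S['width'].round(4))
                                                                                                        ^^^^^^^^^^^^^^^^
AttributeError: 'float' object has no attribute 'round'
```

```bash
sed -i "s/S\['width'\].round(4)/round(S['width'],4)/" c.py; python3 c.py; ls pics/c[0-9]*
```

```text
8.0 [0.4902 0.1941 0.4095] [-3.141  0.    -1.449] [ 2.9  0.1 -1.5] 0.0192
scene handle 14 [0.487 0.188 0.228] [0.496 0.19  0.257] [0.492 0.189 0.245]
side handle 121 [0.479 0.184 0.225] [0.495 0.208 0.271] [0.487 0.19  0.251]
pics/c80.png
```

View pics/c80.png

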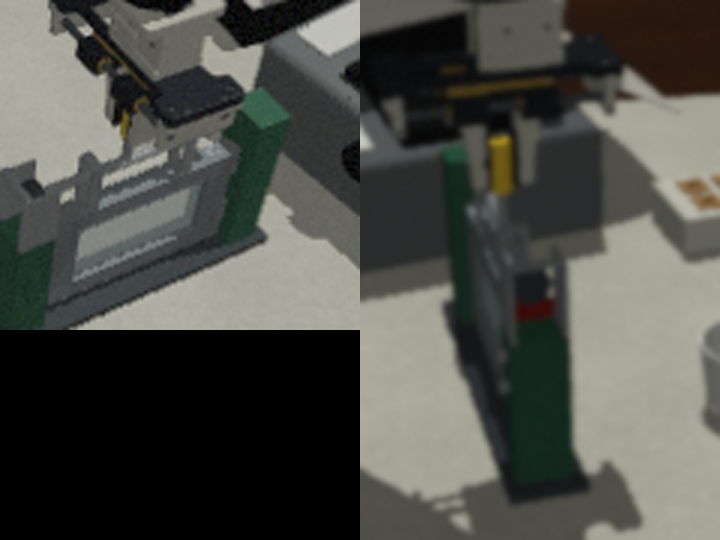

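The bolt is up by 15 mm: in the side crop the head at (530,285) stands clear above the red lip at (533,308). Now I draw it.

Emit:
{"name": "send_rows", "arguments": {
  "motion": [
    {"offset":[-0.5,0,0],"turn":0},
    {"offset":[-1.0,0,0],"turn":0},
    {"offset":[-1.5,0,0],"turn":0},
    {"offset":[-2.0,0,0],"turn":0},
    {"offset":[-2.5,0,0],"turn":0},
    {"offset":[-3.0,0,0],"turn":0},
    {"offset":[-3.5,0,0],"turn":0},
    {"offset":[-3.5,0,0],"turn":0}
  ]
}}

```text
t: 8.9
eef_pos: [0.4859, 0.2297, 0.4091]
ee_rot: [-3.141, 0.001, -1.448]
force: [3.6, 1.9, -3.0]
width: 0.0193
```

```bash
python3 c.py
python3 - <<'E'
# path for handle around hinge; r = hinge-handle distance at draw .035
import numpy as np
from h import get_state
S=get_state();p=S['eef_pos'];yw=S['ee_rot'][2]; r=.140-.035
for a in np.arange(0,.43,.05):
    # frame coords: handle at (0,-r) rel hinge; opens toward -x: (-r sin a, -r cos a); tool x=-frame y, tool y=-frame x
    print(round(a,2),'off',round((-(-r*np.cos(a)+r))*100,2),round(r*np.sin(a)*100,2),'turn',round(np.degrees(a),1),'edge',round(220*np.sin(a),0),round(440*np.sin(a/2),0))
E
```

```text
8.9 [0.4859 0.2297 0.4091] [-3.141e+00  1.000e-03 -1.448e+00] [ 3.6  1.9 -3. ] 0.0193
scene handle 18 [0.483 0.223 0.223] [0.491 0.228 0.257] [0.488 0.225 0.24 ]
side handle 123 [0.475 0.22  0.225] [0.492 0.243 0.271] [0.483 0.226 0.251]
0.0 off -0.0 0.0 turn 0.0 edge 0.0 0.0
0.05 off -0.01 0.52 turn 2.9 edge 11.0 11.0
0.1 off -0.05 1.05 turn 5.7 edge 22.0 22.0
0.15 off -0.12 1.57 turn 8.6 edge 33.0 33.0
0.2 off -0.21 2.09 turn 11.5 edge 44.0 44.0
0.25 off -0.33 2.6 turn 14.3 edge 54.0 55.0
0.3 off -0.47 3.1 turn 17.2 edge 65.0 66.0
0.35 off -0.64 3.6 turn 20.1 edge 75.0 77.0
0.4 off -0.83 4.09 turn 22.9 edge 86.0 87.0
```

The bolt is drawn 36 mm with low forces. Now I swing the gate along its arc.

Emit:
{"name": "send_rows", "arguments": {
  "motion": [
    {"offset":[-0.01,0.53,0],"turn":2.9},
    {"offset":[-0.05,1.07,0],"turn":5.7},
    {"offset":[-0.12,1.6,0],"turn":8.6},
    {"offset":[-0.21,2.13,0],"turn":11.5},
    {"offset":[-0.33,2.65,0],"turn":14.3},
    {"offset":[-0.48,3.17,0],"turn":17.2},
    {"offset":[-0.65,3.68,0],"turn":20.1},
    {"offset":[-0.8,4.12,0],"turn":22.5}
  ]
}}

```text
t: 9.8
eef_pos: [0.4442, 0.2315, 0.4095]
ee_rot: [-3.141, 0.0, -1.843]
force: [6.0, -0.7, -2.2]
width: 0.0194
```

Emit:
{"name": "send_rows", "arguments": {
  "motion": [
    {"offset":[0,0,0],"turn":0},
    {"offset":[0,0,0],"turn":0},
    {"offset":[0,0,0],"turn":0}
  ]
}}

```text
t: 10.1
eef_pos: [0.4444, 0.2314, 0.4095]
ee_rot: [-3.141, -0.0, -1.84]
force: [6.1, -1.9, -1.8]
width: 0.0192
```

```bash
python3 c.py; ls pics/c[0-9]*
python3 - <<'E'
from h import *
f=snap('wrist');cv2.imwrite('pics/w2.png',f['frame'])
E
```

```text
10.1 [0.4444 0.2314 0.4095] [-3.141 -0.    -1.84 ] [ 6.1 -1.9 -1.8] 0.0192
scene handle 0   
side handle 117 [0.433 0.216 0.224] [0.449 0.24  0.271] [0.441 0.228 0.25 ]
pics/c101.png
pics/c80.png
pics/c89.png
```

View pics/w2.png

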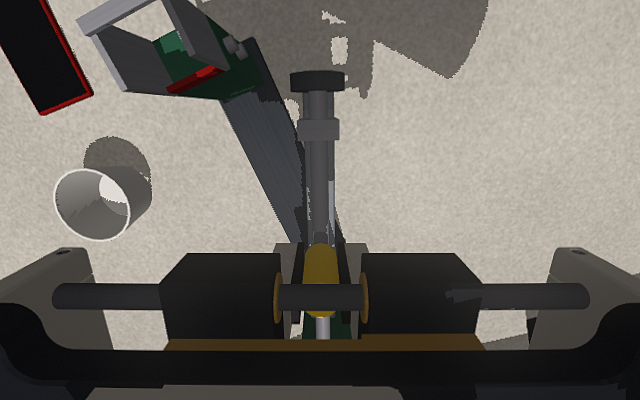

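The wrist view shows the gate swung open: bolt head at (317,80) well clear of the keeper at (190,60), handle gripped at (320,280). Next I measure the angle and check the bystanders and the lid.

Run:
```python
from h import *
f=load('wrist');P=cloud(f)
for nm,(u,v) in dict(head=(317,73),guide=(319,122),rod=(317,105),lip=(195,80),strap=(125,20)).items(): print(nm,np.round(np.nanmedian(P[v-2:v+3,u-2:u+3].reshape(-1,3),0),4))
hd=np.nanmedian(P[118:126,312:327].reshape(-1,3),0)
H=np.array([.4904,.197])+.14*np.array([-np.sin(.122),np.cos(.122)]); d=hd[:2]-H; a=np.arctan2(d[0],-d[1]); print('hinge',H,'dist guide',np.linalg.norm(d),'gate angle',.122-a, 'edge mm',220*(.122-a))
g=load('scene');Q=cloud(g);hsv=cv2.cvtColor(g['frame'],cv2.COLOR_BGR2HSV); h,s,v=[hsv[...,i].astype(int) for i in range(3)]
m=(h>100)&(h<125)&(s>120)&(Q[...,2]>.066)&(Q[...,2]<.3)&(Q[...,0]>.38)&(Q[...,0]<.6)&(Q[...,1]<-.1)&(Q[...,1]>-.35)
print('lid z',np.percentile(Q[m][:,2],[2,50,98]))
o=cv2.imread('pics/scene0.png'); df=cv2.absdiff(o,g['frame']).max(2)
for n,(x0,y0,x1,y1) in dict(phone=(308,265,373,310),stapler=(234,298,290,324),tub=(386,233,422,274)).items():
    e=[cv2.Canny(i[y0-6:y1+6,x0-6:x1+6],60,150) for i in(o,g['frame'])]
    print(n,'shift px',cv2.phaseCorrelate(np.float32(cv2.cvtColor(o[y0-6:y1+6,x0-6:x1+6],6)),np.float32(cv2.cvtColor(g['frame'][y0-6:y1+6,x0-6:x1+6],6))))
```

```text
head [0.4197 0.1309 0.2059]
guide [0.4257 0.1571 0.2075]
rod [0.4244 0.1474 0.1948]
lip [0.5027 0.108  0.1658]
strap [ 6.156e-01 -6.500e-03 -1.000e-04]
hinge [0.47336234 0.33595941] dist guide 0.18535568104480749 gate angle 0.3818042362868045 edge mm 83.99693198309699
lid z [0.06992875 0.07597345 0.0796916 ]
phone shift px ((-0.04493904959282702, 0.06264454780027151), 0.9690434614817302)
stapler shift px ((0.16330984917656366, -0.5329524231434171), 0.5210097567902671)
tub shift px ((-0.020515963789584646, -0.014880003297090383), 0.9752100787045043)
```

Gate at about 84 mm, lid shut, grip steady. I hand in.

```bash
python3 -c "
from station import *
print(job_done())"
```

```text
the job is handed in; nothing more can be done
None
```

I shut the cash box lid first. Then I gripped the yellow handle, lifted the bolt 15 mm over the red lip, drew it about 36 mm, and swung the gate open. I handed the job in at about 10 s, still gripping the handle and holding the gate.

- **Lid:** right after pressing, both cameras showed it flat to within 0.006 rad. A last look gave its top at about 76 mm, as expected for a shut lid.
- **Gate:** about 0.38 rad open, or 84 mm at the free edge, measured from the wrist camera.
- **Grip and forces:** the fingers are 19 mm apart on the handle, holding against about 6 N. The highest force I saw was about 27 N, pressing the lid shut with the fingertips.
- **Tub, stapler and phone:** the tub and phone did not move in the image. The stapler check was inconclusive: it showed a 0.5 px shift with a poor match, probably from changed shadows. The arm never worked near it.

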